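Heater off, then vent both cooling flasks

ROBOT

A 7-joint arm with a two-finger parallel gripper is mounted at the origin on the work surface. World frame = base frame: x ahead of the robot, y to its left, z up, the work surface at z = 0. Lengths are in m, angles in rad, forces in N, time in s.
With the tool pointing down it reaches from about 0.4 to 0.85 m from the base axis. Payload 10.4 kg.
Tool frame: the origin (TCP) lies midway between the tips of the shut fingers; the grasp point (between the pads) lies 19 mm behind it; z points along the fingers, y is the line along which they close (so a half turn about z gives the same grasp; the last joint's range is limited). The gripper opens to 87 mm and grips with 3 to 60 N. Pads are 19 mm wide; open, the fingers measure 117 mm over their backs; the gripper's body (75 mm by 190 mm) begins 51 mm behind the grasp point.
Start: joints at [1.246, 0.332, -0.065, 1.46, 0.022, 1.35, -0.088], TCP at [0.186, -0.597, 0.223] pointing down, gripper open.
Joint ranges: [-2.6, 2.6], [-0.5, 2.12], [-1.47, 1.34], [0.16, 2.42], [-1.27, 4.41], [0.06, 2.06], [-2.6, 2.6]. Speed limits (rad/s): [2.22, 2.22, 2.79, 2.79, 3.14, 3.14, 3.14].

INTERFACE

Orientations are given as a unit quaternion [x, y, z, w].
In Python, from bench import sensors, eyes, order gives the robot as it stands.
- The arm moves only by the tool arm_command, never from a script. Its argument "steps" is a list of rows, each an object with "rot": the turn, a rotation vector about the world's x, y, z in degrees, a list of three; "slide": the shift along the world's x, y, z in m, a list of three; "grip": the opening, from 0 (shut) to 1 (fully open). A call has exactly 8 rows; each row shifts and turns the commanded pose from where the row before left it; what a row does not reach is not made up. A row lasts 1/8 s, in which the tool goes at most 62.5 mm and 10.7 degrees, less where a joint would pass 70% of its speed; a pose out of reach is approached as far as the arm can. A call with a gripper value outside its range is refused whole. The fingers move at their own pace and stop on an object; "newtons" is the grip in N (left out, the last holds). Time passes only in rows, so rows that do not move let the fingers close, or fill a call up. It gives the time, the measured TCP pose, the force, the opening and the grip force at its end, in the units of the state.
- sensors.read_state(): the state, without advancing time (a new reading comes with each control period).
- eyes.camera(name): name is "scene" or "top"; returns a dict with "pixels" (480x640x3 uint8, red, green, blue), "intrinsics" (3x3 intrinsics, pixels), "pose" (4x4, takes a point from camera to world coordinates). Camera axes: x right, y down, z forward; pixel columns grow to the right and rows downward; lengths in m; the calibration is good to about 2 mm. A picture is of the moment at which its call begins. There is no depth.
- order.close_job(): hands the job in; it is judged then, once.
Trained networks look in a picture, given as the dict that the camera call returned (one of the last four; its "shot" number tells which), for a name from the list of things; names that differ only in an ending like _2 or _b are one class to them, and where a whole thing is asked for, a point or a joint stands for the part that bears it (a point fixed in the world has none). Each returns a list of dicts, best first, with "conf" (0 to 1); they miss things now and then, are a little off and sometimes report something else, mostly with a low value. They report only what shows in the picture. A call takes as long as a camera call.
- eyes.look_for(name, picture): "bbox" ([left, top, right, bottom] in pixels, round what is visible of it).
The state is a dict: "time": time; "joint_positions": joint angles; "joint_vel": joint speeds; "joint_torque": joint torques, N m; "ee_pos": TCP position; "eef_rot": TCP orientation; "ft_force": force on the tool from outside, world axes, zero at the start; "torque": the same for the moment, N m; "width": finger opening in m; "grip_force": force on a finger pad.
Only numpy, scipy, OpenCV 4.12 (cv2) and the standard library are available. Lean on these libraries where they do the work, as an engineer would, in place of code of your own. Each camera call takes 0.05 s, during which the arm holds its last target. There are 200 camera calls.

TASK

The extraction run is over. Switch the heaters off at the control box first: lift the locking collar on the lever, swing the lever over to the opposite side and let the collar drop and lock there; then open the vents of both flasks by turning the T-handled cap on each slanting neck loose, as far as it will go. Each cap's thread may be right-handed or reversed and nothing shows which, so try both ways and feel; leave the amber bottle in front, the jug and the beaker standing.

Things in the scene. Friction and masses are not known exactly. Their poses are not given: they have to be found in the camera images.
- lever_pivot (a point): pivot of the heater's lever, 82 mm above the bench over the centre of the control box (white, 150 x 130 x 70 mm high, fixed). Axes are the box's: z up, x from its front (black knob and rocker; faces the robot within 25 degrees) to its back, y the pivot axis. A block 10 mm (x) by 14 mm (y) rises 33 mm above the pivot: the collar locks against it
- collar_mid (a point): middle of the locking collar's barrel, a plain steel cylinder 28 mm across, 26 mm long, round the lever; 47 mm from the pivot along the lever when down. z runs up the lever, y is the pivot axis. Above it the bare 9 mm rod ends in a 14 mm ball, whose top is 91 mm from the pivot
- lever (a joint): lever angle in rad: 0 = on, leaning 0.5 rad (29 degrees) from vertical towards the box's front; 1.0 = off, leaning as far to the back (both end stops). Stays where it is put (0.06 N m of friction). Blocked at either end while the collar is down
- collar (a joint): lift of the collar along the lever in m: 0 = down and locking, 0.012 = top of its travel; it must be up at least 0.009 to pass the block. A spring pulls it down, 2.4 N at the bottom and 4.8 N at the top
- cap_a_grip (a point): grip point on the screw cap's axis, inside its T-handle: a flat bar 66 mm long, 12 mm thick, 30 mm high on a round white 54 mm cap; the point is 22 mm above the cap's round top, 8 mm below the bar's top, 241 mm above the bench. z points out along the neck, leaning 31 degrees from vertical towards the robot (within 25 degrees); y runs along the bar, level when tight
- cap_a (a joint): angle in rad of this cap about its outward axis, positive anticlockwise seen from outside; starts at 0 = tight. It turns against 0.1 N m of friction. One way it is stopped at once (within about 0.1 rad, hard as it is pressed); the other way it comes loose and turns to its open stop at 1.4 rad (or -1.4). Which way must be found by trying; the caps need not agree. It does not rise noticeably and stays on the neck
- stopper_a_top (a point): top of the 42 mm stopper in the flask's upright middle neck, 230 mm above the bench, 67 mm behind the cap's grip point seen from above. The round flask sits in a heating mantle, an aluminium can 190 mm across and 125 mm high, fixed to the bench and centred under this point
- cap_b_grip (a point): the same point on the other flask's screw cap, which looks and measures the same (z out along its neck, y along the bar)
- cap_b (a joint): angle in rad of the other cap, told in the same way as cap_a; its own loosening way must be found too
- stopper_b_top (a point): the same point on the other flask's stopper; its mantle is the same. The two mantles and the control box stand side by side in any order, at least 200 mm apart between centres
- amber_bottle: bystander: amber bottle 66 mm across, 150 mm high, standing on the robot's side of the mantles; origin under its centre
- jug: bystander: clear plastic jug 100 mm across, 130 mm high, at the left; origin under its centre
- beaker: bystander: clear plastic beaker 120 mm across, 150 mm high, at the right; origin under its centre

How it is judged:
On the way, in this order (a step that is already met when the one before it is completed fails the run):
1. the lever is swung to off and its collar has dropped and locked (value of joint lever above 0.9 rad and value of joint collar below 0.004 m), for 0.2 s.
2. both caps are turned loose to their open stops (value of joint cap_a above 1.2 rad and value of joint cap_b below -1.2 rad), for 0.2 s.
At the end, for the whole second after the job is handed in: The lever is off (past 0.9 of 1.0 rad) with its collar down and locked (lifted less than 4 mm), and both caps stand loose, at least 1.2 rad from tight (their stops are at 1.4) (all of step 1 and all of step 2); the robot touches nothing.
It fails at once if the amber bottle in front, the jug or the beaker is knocked over (angle between any of amber_bottle, jug, beaker's own z axis and vertical above 0.7 rad).
It fails at once if a cap is opened while the heater is still on (value of joint lever below 0.5 rad and (value of joint cap_a above 0.6 rad or value of joint cap_b below -0.6 rad)).
It also fails if it takes over 64 s, if anything falls off the work surface, if the arm or the gripper's body presses on something with over 40 N, if the wrist force passes 120 N, or if a joint passes its speed limit or range.

## Working session

There is one attempt and no reset: what is moved stays moved. The work goes in short steps, Python scripts to look and compute and a tool call to move; the robot and the scene stay as the last step left them, time stands still between calls to the robot, and variables do not carry over. Pictures are saved under pics/ and viewed, at most 10 in all, crops included, and the job is handed in when it is done.

Besides the shell and the picture viewer there is one more tool, called by a JSON object that holds its "api" and its "payload", one argument or row to a line. arm_command: Moves the arm, as the interface text tells. Its arguments: {"type":"object","properties":{"steps":{"type":"array","items":{"type":"object","properties":{"rot":{"type":"array","items":{"type":"number"}},"slide":{"type":"array","items":{"type":"number"}},"grip":{"type":"number"}}}},"newtons":{"type":"number"}},"required":["steps"]}

```bash
mkdir -p pics; ls; python3 - <<'E'
from bench import sensors, eyes
import cv2,json
s=sensors.read_state();print(s['time'],s['ee_pos'],s['eef_rot'],s['width'])
for n in ["scene","top"]:
    p=eyes.camera(n);cv2.imwrite(f'pics/{n}0.png',p['pixels'][:,:,::-1])
    print(n,p['intrinsics'].tolist(),p['pose'].round(4).tolist())
    for t in ["lever_pivot","collar_mid","lever","cap_a_grip","stopper_a_top","amber_bottle","jug","beaker"]:
        print(t,[([round(x) for x in d['bbox']],round(d['conf'],2)) for d in eyes.look_for(t,p)][:4])
E
```

```text
pics
0.0 [ 0.18565987 -0.59638074  0.22174418] [ 9.88628643e-01  1.50375764e-01 -1.63457072e-04 -7.13680589e-04] 0.0871131537458758
scene [[604.9677259456004, 0.0, 321.8474185336166], [0.0, 604.9677259456004, 247.9533400832333], [0.0, 0.0, 1.0]] [[-0.8432, 0.3487, -0.4092, 1.3142], [0.5376, 0.544, -0.6442, 1.1735], [-0.002, -0.7632, -0.6462, 1.3439], [0.0, 0.0, 0.0, 1.0]]
lever_pivot [([258, 251, 319, 308], 0.66)]
collar_mid [([289, 257, 303, 270], 0.68)]
lever [([287, 251, 301, 272], 0.57)]
cap_a_grip [([255, 179, 274, 201], 0.64)]
stopper_a_top [([225, 179, 285, 263], 0.84)]
amber_bottle [([369, 263, 396, 297], 0.85)]
jug [([442, 329, 492, 385], 0.94)]
beaker [([233, 157, 264, 201], 0.8)]
top [[600.711466060445, 0.0, 325.2738107819287], [0.0, 600.711466060445, 241.17765681320563], [0.0, 0.0, 1.0]] [[-0.0824, -0.9754, 0.2045, 0.2479], [-0.9966, 0.0816, -0.0127, -0.0147], [-0.0042, -0.2048, -0.9788, 1.8025], [0.0, 0.0, 0.0, 1.0]]
lever_pivot [([298, 194, 354, 256], 0.86)]
collar_mid [([318, 218, 326, 224], 0.43)]
lever [([315, 216, 329, 231], 0.43)]
cap_a_grip [([407, 217, 429, 232], 0.53)]
stopper_a_top [([379, 185, 447, 257], 0.63)]
amber_bottle [([257, 295, 280, 320], 0.9), ([321, 220, 328, 229], 0.17)]
jug [([117, 299, 174, 334], 0.9)]
beaker [([478, 225, 529, 273], 0.65)]
```

```bash
python3 - <<'E'
import cv2
a=cv2.imread('pics/top0.png');b=cv2.imread('pics/scene0.png')
cv2.imwrite('pics/t1.png',cv2.resize(a[170:350,180:460],(800,514),interpolation=cv2.INTER_CUBIC))
cv2.imwrite('pics/s1.png',cv2.resize(b[160:340,200:440],(800,600),interpolation=cv2.INTER_CUBIC))
E
```

```text
(no output)
```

View pics/t1.png

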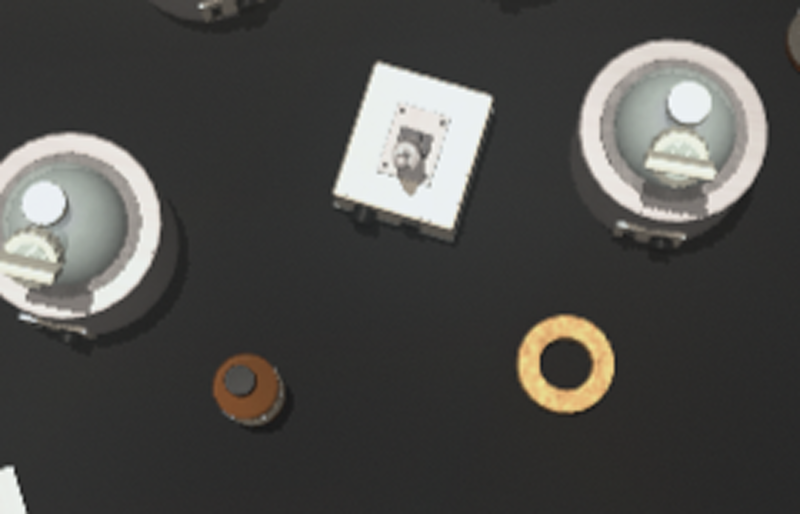

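View pics/s1.png

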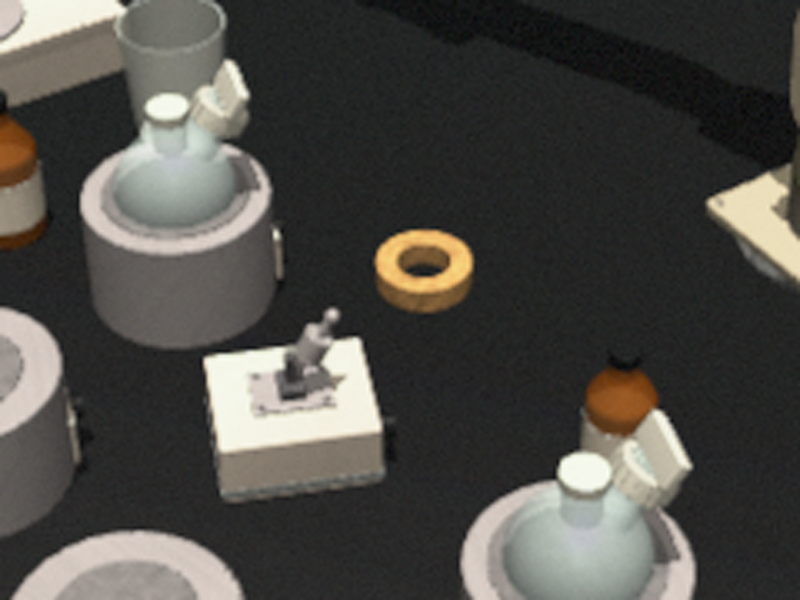

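```bash
cat > h.py <<'E'
import numpy as np
C={'top':(np.array([[600.711466,0,325.27381],[0,600.711466,241.177657],[0,0,1]]),np.array([[-0.0824,-0.9754,0.2045,0.2479],[-0.9966,0.0816,-0.0127,-0.0147],[-0.0042,-0.2048,-0.9788,1.8025]])),
'scene':(np.array([[604.9677,0,321.8474],[0,604.9677,247.9533],[0,0,1]]),np.array([[-0.8432,0.3487,-0.4092,1.3142],[0.5376,0.544,-0.6442,1.1735],[-0.002,-0.7632,-0.6462,1.3439]]))}
def ray(c,uv):
    K,P=C[c];d=P[:,:3]@np.linalg.solve(K,[uv[0],uv[1],1]);return P[:,3],d
def atz(c,uv,z):
    o,d=ray(c,uv);return o+d*(z-o[2])/d[2]
def tri(a,b):
    o1,d1=ray('top',a);o2,d2=ray('scene',b)
    s=np.linalg.lstsq(np.c_[d1,-d2],o2-o1,rcond=None)[0]
    p,q=o1+s[0]*d1,o2+s[1]*d2;return (p+q)/2,np.linalg.norm(p-q)
def proj(c,p):
    K,P=C[c];q=K@(P[:,:3].T@(np.asarray(p)-P[:,3]));return q[:2]/q[2]
T=lambda x,y:(180+(x+.5)/2.857-.5,170+(y+.5)/2.857-.5)
S=lambda x,y:(200+(x+.5)/3.3333-.5,160+(y+.5)/3.3333-.5)
E
python3 - <<'E'
from h import *
import cv2
np.set_printoptions(precision=4,suppress=True)
for n,t,s in (('R',T(690,101),S(167,105)),('L',T(44,203),S(584,472))):
    print(n,atz('top',t,.23),atz('scene',s,.23),tri(t,s))
c=[atz('top',T(*p),.07) for p in ((377,62),(493,97),(452,240),(333,200))]
print('box',np.mean(c,0),c)
s=[atz('scene',S(*p),.07) for p in ((205,357),(359,340),(383,470),(222,490))]
print(s)
print('ball',tri(T(406,155),S(331,315)))
a=cv2.imread('pics/top0.png')
cv2.imwrite('pics/t2.png',np.hstack([cv2.resize(a[196:276,170:235],None,fx=7,fy=7,interpolation=cv2.INTER_CUBIC)[:,:390],cv2.resize(a[190:270,395:450],None,fx=7,fy=7,interpolation=cv2.INTER_CUBIC)]))
E
```

```text
R [ 0.6544 -0.3021  0.23  ] [ 0.6519 -0.2993  0.23  ] (array([ 0.653, -0.301,  0.23 ]), np.float64(0.0034942378231193976))
L [0.6067 0.3122 0.23  ] [0.6081 0.3163 0.23  ] (array([0.6068, 0.3134, 0.2269]), np.float64(0.0016593139687482192))
box [ 0.6684 -0.0397  0.07  ] [array([ 0.7653, -0.009 ,  0.07  ]), array([ 0.7173, -0.1268,  0.07  ]), array([ 0.5694, -0.071 ,  0.07  ]), array([0.6215, 0.0478, 0.07  ])]
[array([ 0.7174, -0.1223,  0.07  ]), array([ 0.5824, -0.0646,  0.07  ]), array([0.6552, 0.0951, 0.07  ]), array([0.7872, 0.0398, 0.07  ])]
ball (array([ 0.6384, -0.0274,  0.1559]), np.float64(0.009452878701244853))
```

View pics/t2.png

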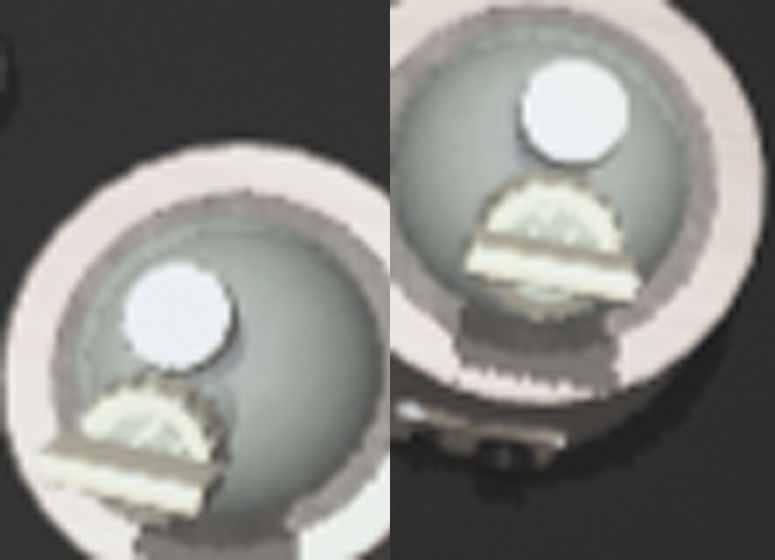

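```bash
python3 - <<'E'
from h import *
import cv2
np.set_printoptions(precision=4,suppress=True)
L=lambda x,y:(170+(x+.5)/7-.5,196+(y+.5)/7-.5)
R=lambda x,y:(395+(x-390+.5)/7-.5,190+(y+.5)/7-.5)
for n,f,st,e1,e2 in (('L',L,(178,315),(40,473),(202,502)),('R',R,(574,111),(468,260),(635,291))):
    s=atz('top',f(*st),.23);a=atz('top',f(*e1),.248);b=atz('top',f(*e2),.248)
    y=(a-b)/np.linalg.norm(a-b);h=np.array([-y[1],y[0],0])
    if h[0]>0:h=-h
    m=(a+b)/2; print(n,'st',s,'len',np.linalg.norm(a-b),'h',h,np.degrees(np.arctan2(-h[1],-h[0])),'grip via stopper',s+.067*h,'via bar',m-.008*np.sin(np.radians(31))*h)
a=cv2.imread('pics/top0.png');b=cv2.imread('pics/scene0.png')
cv2.imwrite('pics/t3.png',np.hstack([cv2.resize(a[190:260,295:357],None,fx=6,fy=6,interpolation=cv2.INTER_CUBIC),cv2.resize(b[248:318,256:320],None,fx=6,fy=6,interpolation=cv2.INTER_CUBIC)]))
E
```

```text
L st [0.6071 0.3124 0.23  ] len 0.062306672641634794 h [-0.9661  0.258   0.    ] -14.950552410158107 grip via stopper [0.5424 0.3296 0.23  ] via bar [0.5427 0.3314 0.248 ]
R st [ 0.6534 -0.301   0.23  ] len 0.0640381192058617 h [-0.963   0.2695  0.    ] -15.634159950129186 grip via stopper [ 0.5889 -0.283   0.23  ] via bar [ 0.5893 -0.2829  0.248 ]
```

View pics/t3.png

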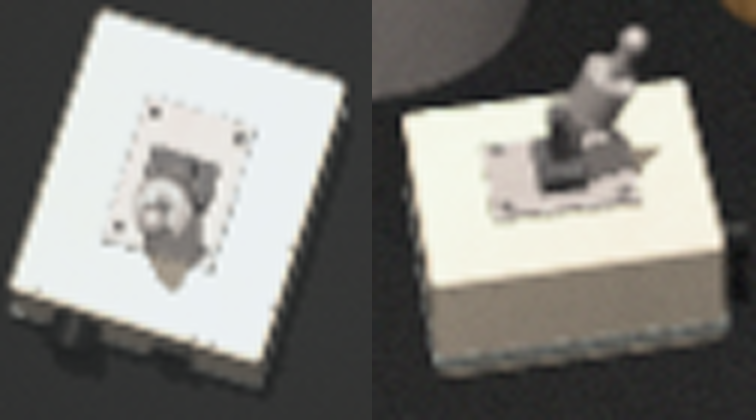

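```bash
python3 - <<'E'
from h import *
from scipy.optimize import least_squares
np.set_printoptions(precision=4,suppress=True)
A=lambda x,y:np.array((295+(x+.5)/6-.5,190+(y+.5)/6-.5))
B=lambda x,y:np.array((256+(x-372+.5)/6-.5,248+(y+.5)/6-.5))
# bl,br,fr,fl  (box left=+y)
tp=[A(100,10),A(345,82),A(262,362),A(10,290)]
sp=[B(433,290),B(403,115),B(685,82),B(722,248)]
loc=[(.075,.065),(.075,-.065),(-.075,-.065),(-.075,.065)]
def w(p,l,z):
    c,s=np.cos(p[2]),np.sin(p[2]);return np.array([p[0]+c*l[0]-s*l[1],p[1]+s*l[0]+c*l[1],z])
def res(p,cams='ts'):
    r=[]
    for l,t,s in zip(loc,tp,sp):
        if 't' in cams:r+=list(proj('top',w(p,l,.07))-t)
        if 's' in cams:r+=list(proj('scene',w(p,l,.07))-s)
    return np.array(r)
for c in ('t','s','ts'):
    q=least_squares(res,[.67,-.04,-.37],args=(c,));print(c,q.x,np.degrees(q.x[2]),np.abs(q.fun).max())
p=q.x
bl=w(p,(-.084*np.sin(.5),0),.082+.084*np.cos(.5));print('ball pred',bl,proj('top',bl),A(163,207),proj('scene',bl),B(633,40),tri(A(163,207),B(633,40)))
E
```

```text
t [ 0.6729 -0.0401 -0.3736] -21.408082122499987 0.4559530854732543
s [ 0.674  -0.0344 -0.3852] -22.070156840668393 0.8090189080498362
ts [ 0.673  -0.0383 -0.3781] -21.661212444137036 1.1152574818495964
ball pred [ 0.6355 -0.0234  0.1557] [319.4643 226.4218] [321.75   224.0833] [298.9276 254.2999] [299.0833 254.25  ] (array([ 0.6381, -0.0273,  0.1555]), np.float64(0.009490098501501093))
```

```bash
cat >> h.py <<'E'
from scipy.spatial.transform import Rotation as Ro
from bench import sensors
np.set_printoptions(precision=4,suppress=True)
PIV=np.array([.673,-.0385,.082]);YB=np.radians(-21.6)
bx=np.array([np.cos(YB),np.sin(YB),0]);by=np.array([-bx[1],bx[0],0]);ez=np.array([0,0,1.])
lev=lambda q:np.sin(q-.5)*bx+np.cos(q-.5)*ez
def frame(axis,y):
    z=-axis;return np.c_[np.cross(y,z),y,z]
def go(pos,axis,y,n=8):
    s=sensors.read_state();R0=Ro.from_quat(s['eef_rot'])
    best=min((Ro.from_matrix(frame(axis,k*y))*R0.inv() for k in (1,-1)),key=lambda r:r.magnitude())
    d=np.asarray(pos)-s['ee_pos'];rv=best.as_rotvec(degrees=True)
    print('total slide',d,np.linalg.norm(d),'rot',rv,np.linalg.norm(rv),'| per row/%d'%n,d/n,rv/n)
def st():
    s=sensors.read_state();R=Ro.from_quat(s['eef_rot']).as_matrix()
    print('t %.2f'%s['time'],'p',s['ee_pos'],'z',R[:,2],'y',R[:,1],'F',s['ft_force'],'M',s['torque'],'w %.4f'%s['width'],s['grip_force'],'q',s['joint_positions'])
E
python3 - <<'E'
from h import *
u=lev(0)
go(PIV+.20*u,u,by,16)
for t,(x,y),h in (('amber',(268.5,307),.0),('beaker',(503,249),.1),('jug',(145,317),.1)):print(t,atz('top',(x,y),h))
E
```

```text
total slide [0.3981 0.5936 0.0349] 0.7155556763943589 rot [ -1.0906 -29.1734 -38.0614] 47.9681818223501 | per row/16 [0.0249 0.0371 0.0022] [-0.0682 -1.8233 -2.3788]
amber [0.4377 0.1482 0.    ]
beaker [ 0.5379 -0.5457  0.1   ]
jug [0.4279 0.4887 0.1   ]
```

{"api": "arm_command", "payload": {
  "steps": [
    {"slide": [0.025, 0.037, 0.025], "rot": [0, -1.8, -2.4], "grip": 1},
    {"slide": [0.025, 0.037, 0.025], "rot": [0, -1.8, -2.4], "grip": 1},
    {"slide": [0.025, 0.037, 0.025], "rot": [0, -1.8, -2.4], "grip": 1},
    {"slide": [0.025, 0.037, 0.025], "rot": [0, -1.8, -2.4], "grip": 1},
    {"slide": [0.025, 0.037, 0.02], "rot": [0, -1.8, -2.4], "grip": 1},
    {"slide": [0.025, 0.037, 0], "rot": [0, -1.8, -2.4], "grip": 1},
    {"slide": [0.025, 0.037, 0], "rot": [0, -1.8, -2.4], "grip": 1},
    {"slide": [0.025, 0.037, 0], "rot": [0, -1.8, -2.4], "grip": 1}
  ]
}}

```text
time: 1.9
ee_pos: [0.3865, -0.2995, 0.3428]
eef_rot: [0.992, -0.018, 0.124, 0.019]
ft_force: [0.8, -0.6, -0.1]
width: 0.0869
grip_force: 0.0
```

{"api": "arm_command", "payload": {
  "steps": [
    {"slide": [0.025, 0.037, 0], "rot": [0, -1.8, -2.4], "grip": 1},
    {"slide": [0.025, 0.037, 0], "rot": [0, -1.8, -2.4], "grip": 1},
    {"slide": [0.025, 0.037, 0], "rot": [0, -1.8, -2.4], "grip": 1},
    {"slide": [0.025, 0.037, 0], "rot": [0, -1.8, -2.4], "grip": 1},
    {"slide": [0.025, 0.037, -0.02], "rot": [0, -1.8, -2.4], "grip": 1},
    {"slide": [0.025, 0.037, -0.02], "rot": [0, -1.8, -2.4], "grip": 1},
    {"slide": [0.025, 0.037, -0.02], "rot": [0, -1.8, -2.4], "grip": 1},
    {"slide": [0.025, 0.037, -0.02], "rot": [0, -1.8, -2.4], "grip": 1}
  ]
}}

```text
time: 2.9
ee_pos: [0.5863, -0.0034, 0.2624]
eef_rot: [0.952, -0.185, 0.242, 0.037]
ft_force: [1.3, -1.3, -1.0]
width: 0.0872
grip_force: 0.0
```

```bash
python3 - <<'E'
from h import *
st();u=lev(0);go(PIV+.029*u,u,by,8)
E
```

```text
t 2.90 p [ 0.5863 -0.0034  0.2624] z [ 0.4477 -0.16   -0.8797] y [-0.3698 -0.9289 -0.0193] F [ 1.2888 -1.2756 -0.9725] M [ 0.1349  0.5757 -0.0872] w 0.0872 0.0 q [ 0.9365 -0.0938 -1.0801  1.8949  0.1966  0.8613 -2.2106]
total slide [ 0.0738 -0.03   -0.155 ] 0.17425660899546372 rot [-1.1303  0.1493  0.1052] 1.14497819576887 | per row/8 [ 0.0092 -0.0038 -0.0194] [-0.1413  0.0187  0.0131]
```

{"api": "arm_command", "payload": {
  "steps": [
    {"slide": [0.0092, -0.0038, -0.0194], "rot": [-0.3, 0, 0], "grip": 1},
    {"slide": [0.0092, -0.0038, -0.0194], "rot": [-0.3, 0, 0], "grip": 1},
    {"slide": [0.0092, -0.0037, -0.0194], "rot": [-0.3, 0, 0], "grip": 1},
    {"slide": [0.0092, -0.0037, -0.0194], "rot": [-0.2, 0, 0], "grip": 1},
    {"slide": [0.0092, -0.0037, -0.0194], "rot": [0, 0, 0], "grip": 1},
    {"slide": [0.0092, -0.0037, -0.0194], "rot": [0, 0, 0], "grip": 1},
    {"slide": [0.0092, -0.0037, -0.0194], "rot": [0, 0, 0], "grip": 1},
    {"slide": [0.0092, -0.0037, -0.0194], "rot": [0, 0, 0], "grip": 1}
  ]
}}

```text
time: 3.9
ee_pos: [0.6597, -0.035, 0.1068]
eef_rot: [0.952, -0.182, 0.243, 0.046]
ft_force: [1.4, 0.4, 0.2]
width: 0.0867
grip_force: 0.0
```

```bash
python3 - <<'E'
from h import *
from bench import eyes
import cv2
st();u=lev(0);go(PIV+.029*u,u,by,8)
a=eyes.camera('scene')['pixels'];b=eyes.camera('top')['pixels']
cv2.imwrite('pics/g1.png',np.hstack([cv2.resize(a[235:315,250:330],None,fx=5,fy=5,interpolation=cv2.INTER_CUBIC),cv2.resize(b[180:260,285:365],None,fx=5,fy=5,interpolation=cv2.INTER_CUBIC)])[:,:,::-1])
E
```

```text
t 3.90 p [ 0.6597 -0.035   0.1068] z [ 0.4458 -0.1762 -0.8776] y [-0.3693 -0.9293 -0.001 ] F [1.3643 0.4038 0.1584] M [0.2466 0.5516 0.0342] w 0.0867 0.0 q [ 0.3821  0.2792 -0.5866  1.9288  0.698   0.6455 -2.5996]
total slide [0.0004 0.0016 0.0007] 0.0018204154522014973 rot [-0.0576  0.0177  0.0715] 0.09346601233101562 | per row/8 [0.     0.0002 0.0001] [-0.0072  0.0022  0.0089]
```

View pics/g1.png

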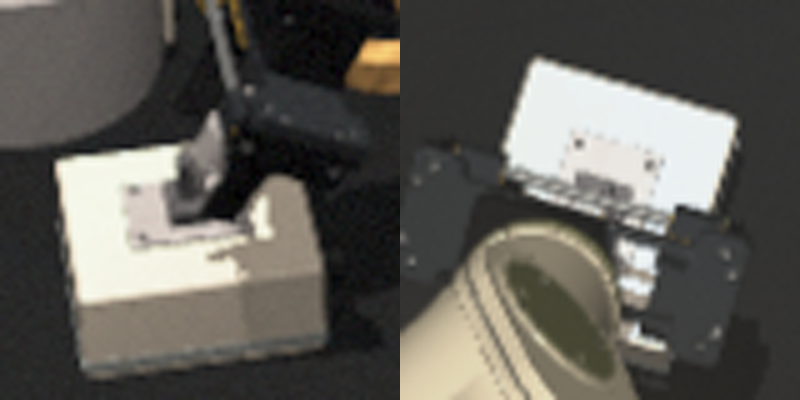

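{"api": "arm_command", "payload": {
  "steps": [
    {"slide": [-0.011, 0.0044, 0.022], "grip": 1},
    {"slide": [-0.011, 0.0044, 0.022], "grip": 1},
    {"slide": [-0.011, 0.0044, 0.022], "grip": 1},
    {"slide": [-0.011, 0.0044, 0.022], "rot": [-4.46, 1.76, 8.78], "grip": 1},
    {"slide": [0, 0, 0], "rot": [-4.46, 1.76, 8.78], "grip": 1},
    {"rot": [-4.46, 1.76, 8.78], "slide": [0, 0, 0], "grip": 1},
    {"rot": [-4.46, 1.76, 8.78], "slide": [0, 0, 0], "grip": 1},
    {"rot": [-4.46, 1.76, 8.78], "slide": [0, 0, 0], "grip": 1}
  ]
}}

```text
schema error: expected keys rot, slide, grip
```

{"api": "arm_command", "payload": {
  "steps": [
    {"rot": [-4.46, 1.76, 8.78], "slide": [0, 0, 0], "grip": 1},
    {"rot": [-4.46, 1.76, 8.78], "slide": [0, 0, 0], "grip": 1},
    {"rot": [-4.46, 1.76, 8.78], "slide": [0, 0, 0], "grip": 1},
    {"rot": [-4.46, 1.76, 8.78], "slide": [0, 0, 0], "grip": 1},
    {"rot": [-4.46, 1.76, 8.78], "slide": [0, 0, 0], "grip": 1},
    {"rot": [-4.46, 1.76, 8.78], "slide": [0, 0, 0], "grip": 1},
    {"rot": [-4.46, 1.76, 8.78], "slide": [0, 0, 0], "grip": 1},
    {"rot": [-4.46, 1.76, 8.78], "slide": [0, 0, 0], "grip": 1}
  ]
}}

```text
time: 5.0
ee_pos: [0.6595, -0.0344, 0.1087]
eef_rot: [0.844, 0.475, 0.157, 0.192]
ft_force: [-0.9, -0.6, 0.1]
width: 0.0868
grip_force: 0.0
```

```bash
python3 - <<'E'
from h import *
st();u=lev(0);go(PIV+.029*u,u,by,8)
E
```

```text
t 5.00 p [ 0.6595 -0.0344  0.1087] z [ 0.4468 -0.1759 -0.8772] y [ 0.7417 -0.4753  0.4732] F [-0.9056 -0.5638  0.0895] M [0.1997 0.4365 0.0299] w 0.0868 0.0 q [ 0.5597  0.3216 -0.7941  1.9205  0.7959  0.6911 -1.2572]
total slide [ 0.0006  0.001  -0.0013] 0.0017269382845375217 rot [ 35.8064 -14.0909 -70.454 ] 80.27712140146312 | per row/8 [ 0.0001  0.0001 -0.0002] [ 4.4758 -1.7614 -8.8068]
```

{"api": "arm_command", "payload": {
  "steps": [
    {"rot": [-4.46, 1.76, 8.78], "slide": [-0.0045, 0.0018, 0.009], "grip": 1},
    {"rot": [-4.46, 1.76, 8.78], "slide": [0, 0, 0], "grip": 1},
    {"rot": [-4.46, 1.76, 8.78], "slide": [0, 0, 0], "grip": 1},
    {"rot": [-4.46, 1.76, 8.78], "slide": [0, 0, 0], "grip": 1},
    {"rot": [-4.46, 1.76, 8.78], "slide": [0, 0, 0], "grip": 1},
    {"rot": [-4.46, 1.76, 8.78], "slide": [0, 0, 0], "grip": 1},
    {"rot": [-4.46, 1.76, 8.78], "slide": [0, 0, 0], "grip": 1},
    {"rot": [-4.46, 1.76, 8.78], "slide": [0, 0, 0], "grip": 1}
  ]
}}

```text
time: 6.0
ee_pos: [0.6551, -0.0328, 0.1179]
eef_rot: [0.342, 0.907, -0.004, 0.248]
ft_force: [-0.3, -0.7, 0.4]
width: 0.0867
grip_force: 0.0
```

```bash
python3 - <<'E'
from h import *
st();u=lev(0);go(PIV+.029*u,u,by,2)
E
```

```text
t 6.00 p [ 0.6551 -0.0328  0.1179] z [ 0.4471 -0.1764 -0.8769] y [0.6212 0.7666 0.1625] F [-0.2659 -0.7226  0.3827] M [0.2455 0.4116 0.074 ] w 0.0867 0.0 q [ 0.7363  0.3677 -1.0099  1.9171  0.8841  0.7588  0.0913]
total slide [ 0.005  -0.0006 -0.0105] 0.011616940124169903 rot [-8.7917  3.5609 17.2652] 19.699292237236 | per row/2 [ 0.0025 -0.0003 -0.0052] [-4.3958  1.7805  8.6326]
```

{"api": "arm_command", "payload": {
  "steps": [
    {"rot": [-4.4, 1.78, 8.63], "slide": [0.0025, -0.0003, -0.0052], "grip": 1},
    {"rot": [-4.4, 1.78, 8.63], "slide": [0.0025, -0.0003, -0.0052], "grip": 1},
    {"rot": [0, 0, 0], "slide": [0, 0, 0], "grip": 0.5},
    {"rot": [0, 0, 0], "slide": [0, 0, 0], "grip": 0.4},
    {"rot": [0, 0, 0], "slide": [0, 0, 0], "grip": 0.2},
    {"rot": [0, 0, 0], "slide": [0, 0, 0], "grip": 0.1},
    {"rot": [0, 0, 0], "slide": [0, 0, 0], "grip": 0.1},
    {"rot": [0, 0, 0], "slide": [0, 0, 0], "grip": 0.1}
  ],
  "newtons": 12
}}

```text
time: 7.0
ee_pos: [0.6599, -0.0332, 0.106]
eef_rot: [0.184, 0.951, -0.046, 0.242]
ft_force: [-0.2, -0.7, 0.0]
width: 0.0349
grip_force: 0.0
```

```bash
python3 - <<'E'
from h import *
st();u=lev(0);go(PIV+.029*u,u,by,2);s=sensors.read_state();print('along box y',s['ft_force']@by,'bx',s['ft_force']@bx)
E
```

```text
t 7.00 p [ 0.6599 -0.0332  0.106 ] z [ 0.4444 -0.1768 -0.8782] y [0.3729 0.9279 0.0019] F [-0.194  -0.7063  0.0435] M [ 0.2595  0.3339 -0.0076] w 0.0349 0.0 q [ 0.7448  0.4161 -1.0323  1.9114  0.9486  0.7732  0.3878]
total slide [ 0.0002 -0.0002  0.0015] 0.0014715040358337546 rot [-0.1301 -0.0318  0.2941] 0.3231531929496021 | per row/2 [ 0.0001 -0.0001  0.0007] [-0.0651 -0.0159  0.147 ]
along box y -0.728089447657865 bx 0.07964068359672508
```

{"api": "arm_command", "payload": {
  "steps": [
    {"rot": [0, 0, 0], "slide": [0, 0, 0], "grip": 0.1},
    {"rot": [0, 0, 0], "slide": [0, 0, 0], "grip": 0.1},
    {"rot": [0, 0, 0], "slide": [0, 0, 0], "grip": 0.1},
    {"rot": [0, 0, 0], "slide": [0, 0, 0], "grip": 0.1},
    {"rot": [0, 0, 0], "slide": [0, 0, 0], "grip": 0.1},
    {"rot": [0, 0, 0], "slide": [0, 0, 0], "grip": 0.1},
    {"rot": [0, 0, 0], "slide": [0, 0, 0], "grip": 0.1},
    {"rot": [0, 0, 0], "slide": [0, 0, 0], "grip": 0.1}
  ]
}}

```text
time: 8.0
ee_pos: [0.6599, -0.0334, 0.106]
eef_rot: [0.184, 0.951, -0.046, 0.242]
ft_force: [-1.7, -0.4, 0.6]
width: 0.0275
grip_force: 12.0
```

```bash
python3 - <<'E'
from h import *
st();u=lev(0);go(PIV+.029*u,u,by,2);s=sensors.read_state();print('along box y',s['ft_force']@by,'bx',s['ft_force']@bx)
E
```

```text
t 8.00 p [ 0.6599 -0.0334  0.106 ] z [ 0.4443 -0.1769 -0.8783] y [0.373  0.9278 0.0018] F [-1.6605 -0.4306  0.5991] M [ 0.1233  0.5617 -0.0825] w 0.0275 11.998964413069189 q [ 0.7451  0.4162 -1.0322  1.9114  0.9486  0.7733  0.388 ]
total slide [0.0002 0.     0.0015] 0.0015134497791091624 rot [-0.1236 -0.0378  0.2996] 0.3263172856819131 | per row/2 [0.0001 0.     0.0007] [-0.0618 -0.0189  0.1498]
along box y -1.011615206155403 bx -1.3853617439761685
```

{"api": "arm_command", "payload": {
  "steps": [
    {"rot": [0, 0, 0], "slide": [0, 0, 0], "grip": 0.1},
    {"rot": [0, 0, 0], "slide": [0, 0, 0], "grip": 0.1},
    {"rot": [0, 0, 0], "slide": [-0.0013, 0.0005, 0.0026], "grip": 0.1},
    {"rot": [0, 0, 0], "slide": [-0.0013, 0.0005, 0.0026], "grip": 0.1},
    {"rot": [0, 0, 0], "slide": [-0.0013, 0.0005, 0.0026], "grip": 0.1},
    {"rot": [0, 0, 0], "slide": [-0.0013, 0.0006, 0.0026], "grip": 0.1},
    {"rot": [0, 0, 0], "slide": [0, 0, 0], "grip": 0.1},
    {"rot": [0, 0, 0], "slide": [0, 0, 0], "grip": 0.1}
  ],
  "newtons": 40
}}

```text
time: 9.0
ee_pos: [0.6546, -0.0313, 0.1163]
eef_rot: [0.184, 0.951, -0.046, 0.242]
ft_force: [2.5, -0.3, -4.5]
width: 0.0268
grip_force: 40.0
```

```bash
python3 - <<'E'
from h import *
st();s=sensors.read_state();print('along u',s['ft_force']@lev(0),'by',s['ft_force']@by)
p=s['ee_pos'];print('rel u',(p-PIV)@lev(0),'by',(p-PIV)@by,'perp',(p-PIV)@np.cross(by,lev(0)))
r=np.array([-(.0405)*np.sin(.5),.0405*np.cos(.5)])
n=10
for i in range(n):
    a=.5-1.02/n*i;b=.5-1.02/n*(i+1);r=.0405
    d=r*(np.sin(a)-np.sin(b))*bx+r*(np.cos(b)-np.cos(a))*ez;print(d)
print(by*np.degrees(1.02/n))
E
```

```text
t 9.00 p [ 0.6546 -0.0313  0.1163] z [ 0.4442 -0.1769 -0.8783] y [0.3729 0.9279 0.0018] F [ 2.4866 -0.2593 -4.4817] M [0.3078 0.3351 0.0583] w 0.0268 40.00073369187703 q [ 0.7658  0.3917 -1.0544  1.9152  0.9169  0.7804  0.4084]
along u -5.0872452143922855 by 0.6742592325569197
rel u 0.03953851986221811 by -7.055849027394061e-05 perp -0.0008980488961626234
[ 0.0035 -0.0014  0.0018]
[ 0.0036 -0.0014  0.0014]
[ 0.0037 -0.0015  0.001 ]
[ 0.0038 -0.0015  0.0006]
[ 0.0038 -0.0015  0.0002]
[ 0.0038 -0.0015 -0.0003]
[ 0.0038 -0.0015 -0.0007]
[ 0.0037 -0.0015 -0.0011]
[ 0.0036 -0.0014 -0.0015]
[ 0.0034 -0.0014 -0.0019]
[2.1514 5.4338 0.    ]
```

{"api": "arm_command", "payload": {
  "steps": [
    {"rot": [2.15, 5.43, 0], "slide": [0.0035, -0.0014, 0.0018], "grip": 0.1},
    {"rot": [2.15, 5.43, 0], "slide": [0.0036, -0.0014, 0.0014], "grip": 0.1},
    {"rot": [2.15, 5.43, 0], "slide": [0.0037, -0.0015, 0.001], "grip": 0.1},
    {"rot": [2.15, 5.43, 0], "slide": [0.0038, -0.0015, 0.0006], "grip": 0.1},
    {"rot": [2.15, 5.43, 0], "slide": [0.0038, -0.0015, 0.0002], "grip": 0.1},
    {"rot": [2.15, 5.43, 0], "slide": [0.0038, -0.0015, -0.0003], "grip": 0.1},
    {"rot": [2.15, 5.43, 0], "slide": [0.0038, -0.0015, -0.0007], "grip": 0.1},
    {"rot": [0, 0, 0], "slide": [0, 0, 0], "grip": 0.1}
  ]
}}

```text
time: 10.0
ee_pos: [0.6807, -0.0417, 0.1181]
eef_rot: [0.189, 0.976, 0.02, -0.107]
ft_force: [-3.6, -2.1, -4.3]
width: 0.0268
grip_force: 40.0
```

```bash
python3 - <<'E'
from h import *
st();s=sensors.read_state();u=-Ro.from_quat(s['eef_rot']).as_matrix()[:,2]
print('ang',np.arctan2(u@bx,u[2])+.5,'Fu',s['ft_force']@u,'Fperp',s['ft_force']@np.cross(by,u))
p=s['ee_pos'];print('rel u',(p-PIV)@u,'by',(p-PIV)@by,'perp',(p-PIV)@np.cross(by,u))
E
```

```text
t 10.00 p [ 0.6807 -0.0417  0.1181] z [-0.2018  0.0786 -0.9763] y [ 0.3735  0.9276 -0.0025] F [-3.5811 -2.1035 -4.3125] M [-0.4106  0.1408  0.0922] w 0.0268 39.99895714223385 q [ 0.5567  0.897  -0.995   1.1381  0.5833  1.6149  0.8752]
ang 0.7183198139361954 Fu -4.767386590369989 Fperp -1.5605787344492532
rel u 0.03699285330477191 by -0.0001081284980204457 perp 0.0002807950871307764
```

{"api": "arm_command", "payload": {
  "steps": [
    {"rot": [2.15, 5.43, 0], "slide": [0.0037, -0.0015, -0.0011], "grip": 0.1},
    {"rot": [2.15, 5.43, 0], "slide": [0.0036, -0.0014, -0.0015], "grip": 0.1},
    {"rot": [2.0, 5.0, 0], "slide": [0.0034, -0.0014, -0.0019], "grip": 0.1},
    {"rot": [0.4, 0.9, 0], "slide": [0.001, -0.0004, -0.0006], "grip": 0.1},
    {"rot": [0, 0, 0], "slide": [0.0005, -0.0002, -0.0003], "grip": 0.1},
    {"rot": [0, 0, 0], "slide": [0, 0, 0], "grip": 0.1},
    {"rot": [0, 0, 0], "slide": [0, 0, 0], "grip": 0.1},
    {"rot": [0, 0, 0], "slide": [0, 0, 0], "grip": 0.1}
  ]
}}

```text
time: 11.0
ee_pos: [0.6896, -0.0451, 0.1159]
eef_rot: [0.181, 0.947, 0.047, -0.261]
ft_force: [-25.6, 2.6, 1.3]
width: 0.027
grip_force: 40.0
```

```bash
python3 - <<'E'
from h import *
st();s=sensors.read_state();u=-Ro.from_quat(s['eef_rot']).as_matrix()[:,2]
print('ang',np.arctan2(u@bx,u[2])+.5,'Fu',s['ft_force']@u,'Fperp',s['ft_force']@np.cross(by,u))
p=s['ee_pos'];print('rel u',(p-PIV)@u,'by',(p-PIV)@by,'perp',(p-PIV)@np.cross(by,u))
E
```

```text
t 11.00 p [ 0.6896 -0.0451  0.1159] z [-0.4767  0.1837 -0.8596] y [ 0.3672  0.9301 -0.0048] F [-25.5597   2.6382   1.2804] M [0.6098 3.9881 0.5586] w 0.0270 40.00269552930149 q [ 0.3732  1.1374 -0.9201  0.6851  0.5219  2.0077  0.9783]
ang 1.03623831707023 Fu -11.569438649790035 Fperp -21.917904622413392
rel u 0.03829421714556181 by -2.660713654167656e-05 perp -0.0019624918782053065
```

{"api": "arm_command", "payload": {
  "steps": [
    {"rot": [0, 0, 0], "slide": [-0.0018, 0.0007, -0.0024], "grip": 0.1},
    {"rot": [0, 0, 0], "slide": [-0.0018, 0.0007, -0.0024], "grip": 0.1},
    {"rot": [0, 0, 0], "slide": [-0.0018, 0.0007, -0.0024], "grip": 0.1},
    {"rot": [0, 0, 0], "slide": [-0.0018, 0.0007, -0.0024], "grip": 0.1},
    {"rot": [0, 0, 0], "slide": [0, 0, 0], "grip": 0.1},
    {"rot": [0, 0, 0], "slide": [0, 0, 0], "grip": 0.1},
    {"rot": [0, 0, 0], "slide": [0, 0, 0], "grip": 0.1},
    {"rot": [0, 0, 0], "slide": [0, 0, 0], "grip": 0.1}
  ]
}}

```text
time: 12.0
ee_pos: [0.6845, -0.0432, 0.1068]
eef_rot: [0.182, 0.948, 0.048, -0.258]
ft_force: [-11.5, 0.9, 1.9]
width: 0.0265
grip_force: 40.0
```

```bash
python3 - <<'E'
from h import *
st();s=sensors.read_state();u=-Ro.from_quat(s['eef_rot']).as_matrix()[:,2]
print('ang',np.arctan2(u@bx,u[2])+.5,'Fu',s['ft_force']@u,'Fperp',s['ft_force']@np.cross(by,u))
p=s['ee_pos'];print('rel u',(p-PIV)@u,'by',(p-PIV)@by,'perp',(p-PIV)@np.cross(by,u))
E
```

```text
t 12.00 p [ 0.6845 -0.0432  0.1068] z [-0.4707  0.1846 -0.8628] y [ 0.3702  0.9289 -0.0033] F [-11.5207   0.899    1.9368] M [0.1109 1.6123 0.3729] w 0.0265 40.00171168990221 q [ 0.394   1.1278 -0.9254  0.7358  0.5181  1.9725  0.9654]
ang 1.0300721092994096 Fu -3.9177975027490617 Fperp -10.506469499924565
rel u 0.02768685580968716 by -0.00014752501610652152 perp -0.0018254788911826886
```

{"api": "arm_command", "payload": {
  "steps": [
    {"rot": [0, 0, 0], "slide": [0, 0, 0], "grip": 1},
    {"rot": [0, 0, 0], "slide": [0, 0, 0], "grip": 1},
    {"rot": [0, 0, 0], "slide": [0, 0, 0], "grip": 1},
    {"rot": [0, 0, 0], "slide": [0, 0, 0], "grip": 1},
    {"rot": [0, 0, 0], "slide": [0.005, -0.0019, 0.0085], "grip": 1},
    {"rot": [0, 0, 0], "slide": [0.0142, -0.0055, 0.026], "grip": 1},
    {"rot": [0, 0, 0], "slide": [0.0142, -0.0055, 0.026], "grip": 1},
    {"rot": [0, 0, 0], "slide": [0.0142, -0.0055, 0.026], "grip": 1}
  ]
}}

```text
time: 13.0
ee_pos: [0.6994, -0.0525, 0.1356]
eef_rot: [0.181, 0.942, 0.044, -0.279]
ft_force: [-0.3, 0.2, -1.5]
width: 0.0859
grip_force: 0.0
```

```bash
cat >> h.py <<'E'
CAP={'L':np.array([.5425,.330,.241]),'R':np.array([.589,-.283,.241])}
YAW={'L':np.radians(-15.),'R':np.radians(-15.6)}
def cap(k):
    h=-np.array([np.cos(YAW[k]),np.sin(YAW[k]),0]);t=np.radians(31)
    ax=np.sin(t)*h+np.cos(t)*ez; return CAP[k],ax,h,np.array([-h[1],h[0],0])  # point, axis, thickness-ish, bar dir
E
python3 - <<'E'
from h import *
from bench import eyes
import cv2
st()
a=eyes.camera('scene')['pixels']
cv2.imwrite('pics/g2.png',cv2.resize(a[225:315,230:340],None,fx=6,fy=6,interpolation=cv2.INTER_CUBIC)[:,:,::-1])
for k in 'LR':
    P,ax,h,b=cap(k);t=np.cross(b,ax);print(k,'ax',ax,'close dir',t);go(P+.09*ax,ax,t,16)
E
```

```text
t 13.00 p [ 0.6994 -0.0525  0.1356] z [-0.5091  0.1839 -0.8408] y [ 0.3655  0.9306 -0.0178] F [-0.2974  0.2098 -1.4819] M [-0.0927 -0.7165  0.0074] w 0.0859 0.0 q [ 0.1697  1.0971 -0.3087  0.5467  0.071   2.0573  1.1566]
L ax [-0.4975  0.1333  0.8572] close dir [-0.828   0.2219 -0.515 ]
total slide [-0.2016  0.3974  0.182 ] 0.48137861687935435 rot [-16.0106 -47.1495 -87.1094] 100.33671635321564 | per row/16 [-0.0126  0.0248  0.0114] [-1.0007 -2.9468 -5.4443]
R ax [-0.4961  0.1385  0.8572] close dir [-0.8256  0.2305 -0.515 ]
total slide [-0.155  -0.2151  0.182 ] 0.32159833181708997 rot [-16.2801 -47.1312 -87.6694] 100.85793937148644 | per row/16 [-0.0097 -0.0134  0.0114] [-1.0175 -2.9457 -5.4793]
```

View pics/g2.png

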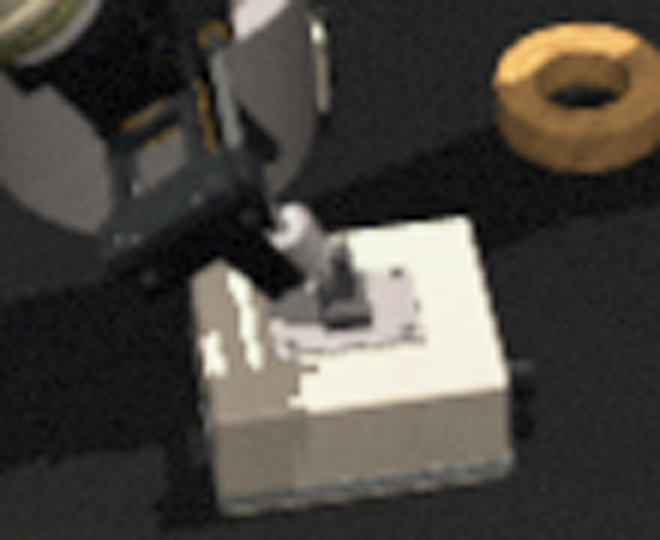

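{"api": "arm_command", "payload": {
  "steps": [
    {"rot": [0, 0, 0], "slide": [0.003, -0.001, 0.02], "grip": 1},
    {"rot": [-1.8, -4.6, 0], "slide": [0, 0, 0.03], "grip": 1},
    {"rot": [-1.8, -4.6, 0], "slide": [0, 0, 0.03], "grip": 1},
    {"rot": [-2.6, -6.5, 0], "slide": [0, 0, 0.03], "grip": 1},
    {"rot": [-3, -7.5, 0], "slide": [-0.01, 0, 0.03], "grip": 1},
    {"rot": [-3, -7.5, 0], "slide": [-0.02, 0, 0.03], "grip": 1},
    {"rot": [0, 0, -8], "slide": [-0.02, -0.02, 0.03], "grip": 1},
    {"rot": [0, 0, -8], "slide": [-0.02, -0.02, 0.02], "grip": 1}
  ]
}}

```text
time: 14.05
ee_pos: [0.6259, -0.0918, 0.3483]
eef_rot: [0.327, 0.945, -0.011, 0.001]
ft_force: [0.8, -0.5, 0.7]
width: 0.0869
grip_force: 0.0
```

```bash
python3 - <<'E'
from h import *
st()
for k in 'R':
    P,ax,h,b=cap(k);t=np.cross(b,ax);go(P+.08*ax,ax,t,8)
E
```

```text
t 14.05 p [ 0.6259 -0.0918  0.3483] z [-0.005  -0.0207 -0.9998] y [ 0.6172  0.7866 -0.0193] F [ 0.7994 -0.4898  0.7379] M [ 0.059  -0.1662 -0.001 ] w 0.0869 0.0 q [ 0.0662  0.3221 -0.0061  1.2152  0.0229  1.6081  0.9668]
total slide [-0.0766 -0.1801 -0.0388] 0.19949192869892404 rot [ 11.0807 -32.1359 -65.4862] 73.7830675263037 | per row/8 [-0.0096 -0.0225 -0.0048] [ 1.3851 -4.017  -8.1858]
```

{"api": "arm_command", "payload": {
  "steps": [
    {"rot": [1.39, -4.02, -8.19], "slide": [-0.0096, -0.0225, 0], "grip": 1},
    {"rot": [1.39, -4.02, -8.19], "slide": [-0.0096, -0.0225, 0], "grip": 1},
    {"rot": [1.39, -4.02, -8.19], "slide": [-0.0096, -0.0225, 0], "grip": 1},
    {"rot": [1.39, -4.02, -8.19], "slide": [-0.0096, -0.0225, 0], "grip": 1},
    {"rot": [1.39, -4.02, -8.19], "slide": [-0.0096, -0.0225, 0], "grip": 1},
    {"rot": [1.39, -4.02, -8.19], "slide": [-0.0096, -0.0225, 0], "grip": 1},
    {"rot": [1.39, -4.02, -8.19], "slide": [-0.0096, -0.0225, -0.019], "grip": 1},
    {"rot": [1.39, -4.02, -8.19], "slide": [-0.0096, -0.0225, -0.02], "grip": 1}
  ]
}}

```text
time: 15.05
ee_pos: [0.5501, -0.2723, 0.3073]
eef_rot: [0.767, 0.582, 0.163, 0.214]
ft_force: [0.0, 0.2, -0.6]
width: 0.087
grip_force: 0.0
```

```bash
python3 - <<'E'
from h import *
from bench import eyes
import cv2
st()
P,ax,h,b=cap('R');t=np.cross(b,ax);go(P-.016*ax,ax,t,5)
p=eyes.camera('scene')
for n in ("lever","collar_mid","amber_bottle"):print(n,eyes.look_for(n,p)[:2])
a=p['pixels']
cv2.imwrite('pics/g3.png',np.hstack([cv2.resize(a[230:320,250:330],None,fx=4.5,fy=4.5,interpolation=cv2.INTER_CUBIC),cv2.resize(a[140:230,210:290],None,fx=4.5,fy=4.5,interpolation=cv2.INTER_CUBIC)])[:,:,::-1])
E
```

```text
t 15.05 p [ 0.5501 -0.2723  0.3073] z [ 0.4991 -0.1385 -0.8554] y [ 0.8239 -0.23    0.518 ] F [ 0.0427  0.2399 -0.6476] M [0.1528 0.538  0.0157] w 0.0870 0.0 q [ 0.2756 -0.1145  0.1459  1.8796 -0.0849  0.8382  0.1926]
total slide [ 0.0469 -0.0129 -0.08  ] 0.0936109375257761 rot [ 0.0168  0.199  -0.0263] 0.20139892538763496 | per row/5 [ 0.0094 -0.0026 -0.016 ] [ 0.0034  0.0398 -0.0053]
lever [{'bbox': [381.7, 283.4, 407.8, 314.2], 'conf': 0.74}, {'bbox': [261.4, 256.2, 318.1, 308.5], 'conf': 0.58}]
collar_mid []
amber_bottle [{'bbox': [373.1, 262.2, 396.3, 298.4], 'conf': 0.68}]
```

View pics/g3.png

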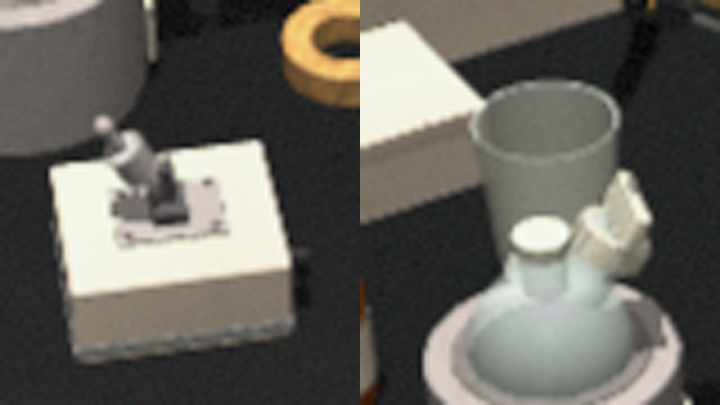

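```bash
python3 - <<'E'
from h import *
P,ax,h,b=cap('R');s=sensors.read_state()
for n,q in (('tcp',s['ee_pos']),('grip',P),('bartop+',P+.008*ax+.033*b),('bartop-',P+.008*ax-.033*b)):
    u,v=proj('scene',q);print(n,u,v,'crop',360+(u-210)*4.5,(v-140)*4.5)
E
```

```text
tcp 280.48556112383875 165.1993209519963 crop 677.1850250572744 113.39694428398334
grip 269.2561945491493 184.75191262965754 crop 626.6528754711719 201.38360683345894
bartop+ 268.06162359079894 177.298839573777 crop 621.2773061585953 167.8447780819965
bartop- 272.7632201831549 188.37028910649698 crop 642.4344908241969 217.66630097923644
```

{"api": "arm_command", "payload": {
  "steps": [
    {"rot": [0, 0.2, 0], "slide": [0.0094, -0.0026, -0.016], "grip": 1},
    {"rot": [0, 0, 0], "slide": [0.0094, -0.0026, -0.016], "grip": 1},
    {"rot": [0, 0, 0], "slide": [0.0094, -0.0026, -0.016], "grip": 0.6},
    {"rot": [0, 0, 0], "slide": [0.0094, -0.0026, -0.016], "grip": 0.5},
    {"rot": [0, 0, 0], "slide": [0.0094, -0.0026, -0.016], "grip": 0.4},
    {"rot": [0, 0, 0], "slide": [0, 0, 0], "grip": 0.3},
    {"rot": [0, 0, 0], "slide": [0, 0, 0], "grip": 0.2},
    {"rot": [0, 0, 0], "slide": [0, 0, 0], "grip": 0.0}
  ],
  "newtons": 12
}}

```text
time: 16.25
ee_pos: [0.5972, -0.286, 0.2283]
eef_rot: [0.767, 0.583, 0.162, 0.212]
ft_force: [0.6, -0.1, 0.1]
width: 0.0348
grip_force: 0.0
```

{"api": "arm_command", "payload": {
  "steps": [
    {"rot": [0, 0, 0], "slide": [0, 0, 0], "grip": 0},
    {"rot": [0, 0, 0], "slide": [0, 0, 0], "grip": 0},
    {"rot": [0, 0, 0], "slide": [0, 0, 0], "grip": 0},
    {"rot": [0, 0, 0], "slide": [0, 0, 0], "grip": 0},
    {"rot": [0, 0, 0], "slide": [0, 0, 0], "grip": 0},
    {"rot": [0, 0, 0], "slide": [0, 0, 0], "grip": 0},
    {"rot": [0, 0, 0], "slide": [0, 0, 0], "grip": 0},
    {"rot": [0, 0, 0], "slide": [0, 0, 0], "grip": 0}
  ]
}}

```text
time: 17.25
ee_pos: [0.5955, -0.2855, 0.2262]
eef_rot: [0.768, 0.584, 0.161, 0.21]
ft_force: [-11.3, 2.9, 2.9]
width: 0.0122
grip_force: 12.0
```

```bash
python3 - <<'E'
from h import *
st()
P,ax,h,b=cap('R');t=np.cross(b,ax);s=sensors.read_state();f=s['ft_force'];print('F ax,b,t',f@ax,f@b,f@t);go(P-.016*ax,ax,t,5)
E
```

```text
t 17.25 p [ 0.5955 -0.2855  0.2262] z [ 0.4916 -0.1346 -0.8604] y [ 0.8288 -0.2309  0.5097] F [-11.2638   2.8853   2.9459] M [0.6738 2.1196 0.0825] w 0.0122 12.000387066811413 q [ 0.2663  0.0517  0.1581  1.8902 -0.139   0.6754  0.236 ]
F ax,b,t 8.51233075060168 0.2500548534890827 8.447155591594209
total slide [0.0015 0.0003 0.001 ] 0.0018290867249142096 rot [-0.203  -0.3139 -0.0966] 0.38609379840144786 | per row/5 [0.0003 0.0001 0.0002] [-0.0406 -0.0628 -0.0193]
```

{"api": "arm_command", "payload": {
  "steps": [
    {"rot": [0, 0, 0], "slide": [-0.0013, 0.0004, 0.0003], "grip": 0},
    {"rot": [0, 0, 0], "slide": [-0.0013, 0.0004, 0.0003], "grip": 0},
    {"rot": [0, 0, 0], "slide": [0, 0, 0], "grip": 0},
    {"rot": [-1.98, 0.55, 3.43], "slide": [0, 0, 0], "grip": 0},
    {"rot": [-1.98, 0.55, 3.43], "slide": [0, 0, 0], "grip": 0},
    {"rot": [-1.98, 0.55, 3.43], "slide": [0, 0, 0], "grip": 0},
    {"rot": [0, 0, 0], "slide": [0, 0, 0], "grip": 0},
    {"rot": [0, 0, 0], "slide": [0, 0, 0], "grip": 0}
  ],
  "newtons": 35
}}

```text
time: 18.25
ee_pos: [0.5954, -0.2853, 0.2266]
eef_rot: [0.702, 0.66, 0.138, 0.228]
ft_force: [21.8, -10.0, -19.5]
width: 0.0117
grip_force: 35.0
```

```bash
cat >> h.py <<'E'
def rep(k):
    P,ax,h,b=cap(k);t=np.cross(b,ax);s=sensors.read_state();f=s['ft_force'];R=Ro.from_quat(s['eef_rot']).as_matrix()
    y=R[:,1];y=y*(1 if YS[k]*(y@t)>-9 else 1)
    ang=np.degrees(np.arctan2(-y@b*1.0,-y@t)) 
    print('t %.2f'%s['time'],'F ax,b,t',f@ax,f@b,f@t,'M about ax %.3f'%(s['torque']@ax),'ang %.1f'%ang,'w %.4f'%s['width'],'off',(s['ee_pos']-P)@np.c_[ax,b,t],'j5-7',s['joint_positions'][4:])
YS={'L':1,'R':1}
E
python3 - <<'E'
from h import *
rep('R')
E
```

```text
t 18.25 F ax,b,t -28.920793102934578 3.7886795094708168 -10.272165306211216 M about ax 0.081 ang 12.1 w 0.0117 off [-0.0159  0.0005  0.0016] j5-7 [-0.1363  0.6698  0.4435]
```

{"api": "arm_command", "payload": {
  "steps": [
    {"rot": [-4.46, 1.25, 7.71], "slide": [0.0007, -0.0002, -0.0003], "grip": 0},
    {"rot": [-4.46, 1.25, 7.71], "slide": [0.0007, -0.0002, -0.0003], "grip": 0},
    {"rot": [-4.46, 1.25, 7.71], "slide": [0, 0, 0], "grip": 0},
    {"rot": [-4.46, 1.25, 7.71], "slide": [0, 0, 0], "grip": 0},
    {"rot": [-4.46, 1.25, 7.71], "slide": [0, 0, 0], "grip": 0},
    {"rot": [-4.46, 1.25, 7.71], "slide": [0, 0, 0], "grip": 0},
    {"rot": [-2.5, 0.7, 4.3], "slide": [0, 0, 0], "grip": 0},
    {"rot": [0, 0, 0], "slide": [0, 0, 0], "grip": 0}
  ]
}}

```text
time: 19.25
ee_pos: [0.5969, -0.2847, 0.2271]
eef_rot: [0.285, 0.921, 0.007, 0.266]
ft_force: [9.6, -1.6, -7.9]
width: 0.0117
grip_force: 35.0
```

```bash
python3 - <<'E'
from h import *
rep('R')
E
```

```text
t 19.25 F ax,b,t -11.795325886224964 -1.025418341871089 -4.259287061842228 M about ax 0.053 ang 71.2 w 0.0117 off [-0.0161 -0.0005  0.0003] j5-7 [-0.1258  0.6705  1.4627]
```

Cap turns freely (positive way); on to the stop.

{"api": "arm_command", "payload": {
  "steps": [
    {"rot": [-1.98, 0.55, 3.43], "slide": [0, 0, 0], "grip": 0},
    {"rot": [-1.98, 0.55, 3.43], "slide": [0, 0, 0], "grip": 0},
    {"rot": [-1.98, 0.55, 3.43], "slide": [0, 0, 0], "grip": 0},
    {"rot": [0, 0, 0], "slide": [0, 0, 0], "grip": 0},
    {"rot": [0, 0, 0], "slide": [0, 0, 0], "grip": 0},
    {"rot": [0, 0, 0], "slide": [0, 0, 0], "grip": 0},
    {"rot": [0, 0, 0], "slide": [0, 0, 0], "grip": 0},
    {"rot": [0, 0, 0], "slide": [0, 0, 0], "grip": 0}
  ]
}}

```text
time: 20.25
ee_pos: [0.5969, -0.2844, 0.2271]
eef_rot: [0.189, 0.945, -0.02, 0.266]
ft_force: [10.4, 0.6, -7.0]
width: 0.0122
grip_force: 35.0
```

```bash
python3 - <<'E'
from h import *
rep('R')
E
```

```text
t 20.25 F ax,b,t -11.071966951447335 -3.3607265730747775 -4.873310741787876 M about ax -0.715 ang 83.0 w 0.0122 off [-0.016  -0.0008  0.0003] j5-7 [-0.1252  0.6698  1.6687]
```

{"api": "arm_command", "payload": {
  "steps": [
    {"rot": [1, -0.3, -1.7], "slide": [0, 0, 0], "grip": 0.6},
    {"rot": [0, 0, 0], "slide": [0, 0, 0], "grip": 0.6},
    {"rot": [0, 0, 0], "slide": [0, 0, 0], "grip": 0.6},
    {"rot": [0, 0, 0], "slide": [0, 0, 0], "grip": 0.6},
    {"rot": [0, 0, 0], "slide": [-0.01, 0.0028, 0.0172], "grip": 0.8},
    {"rot": [0, 0, 0], "slide": [-0.015, 0.0042, 0.0257], "grip": 1},
    {"rot": [0, 0, 0], "slide": [-0.015, 0.0042, 0.0257], "grip": 1},
    {"rot": [0, 0, 0], "slide": [-0.01, 0.005, 0.03], "grip": 1}
  ]
}}

```text
time: 21.25
ee_pos: [0.5445, -0.2693, 0.328]
eef_rot: [0.206, 0.942, -0.017, 0.266]
ft_force: [0.7, -0.5, -0.3]
width: 0.0825
grip_force: 0.0
```

```bash
python3 - <<'E'
from h import *
st()
P,ax,h,b=cap('L');t=np.cross(b,ax);go(P+.08*ax,ax,t,16);print(frame(ax,-t))
E
```

```text
t 21.25 p [ 0.5445 -0.2693  0.328 ] z [ 0.4939 -0.1404 -0.8581] y [0.396  0.9149 0.0782] F [ 0.6557 -0.4627 -0.3482] M [0.2781 0.426  0.0144] w 0.0825 0.0 q [ 0.319  -0.1319  0.0999  1.8508 -0.0785  0.8892  1.5953]
total slide [-0.0418  0.6099 -0.0184] 0.6116425930494193 rot [ 40.184  -11.1846 -68.8407] 80.49153539507367 | per row/16 [-0.0026  0.0381 -0.0012] [ 2.5115 -0.699  -4.3025]
[[ 0.2588  0.828   0.4975]
 [ 0.9659 -0.2219 -0.1333]
 [ 0.      0.515  -0.8572]]
```

{"api": "arm_command", "payload": {
  "steps": [
    {"rot": [2.51, -0.7, -4.3], "slide": [-0.0026, 0.038, 0], "grip": 1},
    {"rot": [2.51, -0.7, -4.3], "slide": [-0.0026, 0.038, 0], "grip": 1},
    {"rot": [2.51, -0.7, -4.3], "slide": [-0.0026, 0.038, 0], "grip": 1},
    {"rot": [2.51, -0.7, -4.3], "slide": [-0.0026, 0.038, 0], "grip": 1},
    {"rot": [2.51, -0.7, -4.3], "slide": [-0.0026, 0.038, 0], "grip": 1},
    {"rot": [2.51, -0.7, -4.3], "slide": [-0.0026, 0.038, 0], "grip": 1},
    {"rot": [2.51, -0.7, -4.3], "slide": [-0.0026, 0.038, 0], "grip": 1},
    {"rot": [2.51, -0.7, -4.3], "slide": [-0.0026, 0.038, 0], "grip": 1}
  ]
}}

```text
time: 22.25
ee_pos: [0.5244, 0.0358, 0.3274]
eef_rot: [0.517, 0.813, 0.078, 0.255]
ft_force: [0.9, -0.6, 0.6]
width: 0.0871
grip_force: 0.0
```

{"api": "arm_command", "payload": {
  "steps": [
    {"rot": [2.51, -0.7, -4.3], "slide": [-0.0026, 0.038, 0], "grip": 1},
    {"rot": [2.51, -0.7, -4.3], "slide": [-0.0026, 0.038, 0], "grip": 1},
    {"rot": [2.51, -0.7, -4.3], "slide": [-0.0026, 0.038, 0], "grip": 1},
    {"rot": [2.51, -0.7, -4.3], "slide": [-0.0026, 0.038, 0], "grip": 1},
    {"rot": [2.51, -0.7, -4.3], "slide": [-0.0026, 0.038, 0], "grip": 1},
    {"rot": [2.51, -0.7, -4.3], "slide": [-0.0026, 0.038, 0], "grip": 1},
    {"rot": [2.51, -0.7, -4.3], "slide": [-0.0026, 0.038, -0.009], "grip": 1},
    {"rot": [2.51, -0.7, -4.3], "slide": [-0.0026, 0.038, -0.009], "grip": 1}
  ]
}}

```text
time: 23.25
ee_pos: [0.5049, 0.3389, 0.3097]
eef_rot: [0.765, 0.584, 0.164, 0.213]
ft_force: [1.4, -0.5, 0.9]
width: 0.0869
grip_force: 0.0
```

```bash
python3 - <<'E'
from h import *
st()
P,ax,h,b=cap('L');t=np.cross(b,ax);go(P-.016*ax,ax,t,5)
E
```

```text
t 23.25 p [0.5049 0.3389 0.3097] z [ 0.5013 -0.1345 -0.8548] y [ 0.8244 -0.2258  0.519 ] F [ 1.3996 -0.5158  0.902 ] M [ 0.0791  0.4675 -0.0397] w 0.0869 0.0 q [ 0.1393  0.2155 -1.2197  1.6661  0.7572  1.324  -1.4903]
total slide [ 0.0456 -0.011  -0.0824] 0.09481728828152408 rot [-0.0568  0.2919  0.2387] 0.38129840406783105 | per row/5 [ 0.0091 -0.0022 -0.0165] [-0.0114  0.0584  0.0477]
```

{"api": "arm_command", "payload": {
  "steps": [
    {"rot": [-5.22, 1.4, 9.0], "slide": [0, 0, 0], "grip": 1},
    {"rot": [-5.22, 1.4, 9.0], "slide": [0, 0, 0], "grip": 1},
    {"rot": [-5.22, 1.4, 9.0], "slide": [0, 0, 0], "grip": 1},
    {"rot": [-5.22, 1.4, 9.0], "slide": [0, 0, 0], "grip": 1},
    {"rot": [-5.22, 1.4, 9.0], "slide": [0, 0, 0], "grip": 1},
    {"rot": [-5.22, 1.4, 9.0], "slide": [0, 0, 0], "grip": 1},
    {"rot": [-5.22, 1.4, 9.0], "slide": [0, 0, 0], "grip": 1},
    {"rot": [-5.22, 1.4, 9.0], "slide": [0, 0, 0], "grip": 1}
  ]
}}

```text
time: 24.25
ee_pos: [0.5044, 0.3381, 0.3092]
eef_rot: [0.173, 0.948, -0.022, 0.267]
ft_force: [-0.6, 0.6, -0.7]
width: 0.0868
grip_force: 0.0
```

{"api": "arm_command", "payload": {
  "steps": [
    {"rot": [-5.22, 1.4, 9.0], "slide": [0, 0, 0], "grip": 1},
    {"rot": [-5.22, 1.4, 9.0], "slide": [0, 0, 0], "grip": 1},
    {"rot": [-5.22, 1.4, 9.0], "slide": [0, 0, 0], "grip": 1},
    {"rot": [-5.22, 1.4, 9.0], "slide": [0, 0, 0], "grip": 1},
    {"rot": [-5.22, 1.4, 9.0], "slide": [0, 0, 0], "grip": 1},
    {"rot": [-5.22, 1.4, 9.0], "slide": [0, 0, 0], "grip": 1},
    {"rot": [-5.22, 1.4, 9.0], "slide": [0, 0, 0], "grip": 1},
    {"rot": [-5.22, 1.4, 9.0], "slide": [0, 0, 0], "grip": 1}
  ]
}}

```text
time: 25.25
ee_pos: [0.5044, 0.3381, 0.3091]
eef_rot: [-0.506, 0.82, -0.196, 0.183]
ft_force: [0.1, -0.9, -0.5]
width: 0.0868
grip_force: 0.0
```

```bash
python3 - <<'E'
from h import *
st()
P,ax,h,b=cap('L');t=np.cross(b,ax);go(P-.016*ax,ax,t,5)
E
```

```text
t 25.25 p [0.5044 0.3381 0.3091] z [ 0.4981 -0.1359 -0.8564] y [-0.7576  0.4124 -0.506 ] F [ 0.1082 -0.9426 -0.4764] M [ 0.2515  0.5577 -0.0276] w 0.0868 0.0 q [ 0.2673  0.34   -1.4429  1.6625  0.8875  1.4134  1.3819]
total slide [ 0.046  -0.0103 -0.0818] 0.09445742535664295 rot [-5.6767  1.62   10.0654] 11.668802088837086 | per row/5 [ 0.0092 -0.0021 -0.0164] [-1.1353  0.324   2.0131]
```

{"api": "arm_command", "payload": {
  "steps": [
    {"rot": [-2.84, 0.81, 5.03], "slide": [0.0092, -0.0021, -0.0164], "grip": 1},
    {"rot": [-2.84, 0.81, 5.03], "slide": [0.0092, -0.0021, -0.0164], "grip": 1},
    {"rot": [0, 0, 0], "slide": [0.0092, -0.0021, -0.0164], "grip": 0.6},
    {"rot": [0, 0, 0], "slide": [0.0092, -0.002, -0.0163], "grip": 0.5},
    {"rot": [0, 0, 0], "slide": [0.0092, -0.002, -0.0163], "grip": 0.4},
    {"rot": [0, 0, 0], "slide": [0, 0, 0], "grip": 0.3},
    {"rot": [0, 0, 0], "slide": [0, 0, 0], "grip": 0.2},
    {"rot": [0, 0, 0], "slide": [0, 0, 0], "grip": 0.0}
  ],
  "newtons": 12
}}

```text
time: 26.25
ee_pos: [0.5501, 0.329, 0.2268]
eef_rot: [-0.585, 0.766, -0.21, 0.163]
ft_force: [-0.3, -0.6, -0.1]
width: 0.035
grip_force: 0.0
```

{"api": "arm_command", "payload": {
  "steps": [
    {"rot": [0, 0, 0], "slide": [0, 0, 0], "grip": 0},
    {"rot": [0, 0, 0], "slide": [0, 0, 0], "grip": 0},
    {"rot": [0, 0, 0], "slide": [0, 0, 0], "grip": 0},
    {"rot": [0, 0, 0], "slide": [0, 0, 0], "grip": 0},
    {"rot": [0, 0, 0], "slide": [0, 0, 0], "grip": 0},
    {"rot": [0, 0, 0], "slide": [0, 0, 0], "grip": 0},
    {"rot": [0, 0, 0], "slide": [0, 0, 0], "grip": 0},
    {"rot": [0, 0, 0], "slide": [0, 0, 0], "grip": 0}
  ]
}}

```text
time: 27.25
ee_pos: [0.5495, 0.3288, 0.2259]
eef_rot: [-0.585, 0.766, -0.21, 0.162]
ft_force: [-4.8, -1.2, -0.0]
width: 0.0118
grip_force: 12.0
```

```bash
python3 - <<'E'
from h import *
st();rep('L')
P,ax,h,b=cap('L');t=np.cross(b,ax);go(P-.016*ax,ax,t,5);print(ax,t)
E
```

```text
t 27.25 p [0.5495 0.3288 0.2259] z [ 0.4945 -0.1315 -0.8592] y [-0.8288  0.2266 -0.5116] F [-4.7825 -1.1838 -0.0145] M [ 0.3329  1.5568 -0.2198] w 0.0118 12.000078374985605 q [ 0.2092  0.4823 -1.3457  1.7254  1.0382  1.3249  1.5054]
t 27.25 F ax,b,t 2.2090041185755926 2.381290568915202 3.7046016870548395 M about ax -0.146 ang 179.8 w 0.0118 off [-0.0166 -0.0007  0.0017] j5-7 [1.0382 1.3249 1.5054]
total slide [ 0.001  -0.001   0.0014] 0.0019621201823747016 rot [-0.2253 -0.1736  0.1854] 0.3395053286066888 | per row/5 [ 0.0002 -0.0002  0.0003] [-0.0451 -0.0347  0.0371]
[-0.4975  0.1333  0.8572] [-0.828   0.2219 -0.515 ]
```

Well centred. Feel the negative way.

{"api": "arm_command", "payload": {
  "steps": [
    {"rot": [0, 0, 0], "slide": [-0.0008, 0.0002, -0.0005], "grip": 0},
    {"rot": [0, 0, 0], "slide": [0, 0, 0], "grip": 0},
    {"rot": [0, 0, 0], "slide": [0, 0, 0], "grip": 0},
    {"rot": [1.99, -0.53, -3.43], "slide": [0, 0, 0], "grip": 0},
    {"rot": [1.99, -0.53, -3.43], "slide": [0, 0, 0], "grip": 0},
    {"rot": [1.99, -0.53, -3.43], "slide": [0, 0, 0], "grip": 0},
    {"rot": [0, 0, 0], "slide": [0, 0, 0], "grip": 0},
    {"rot": [0, 0, 0], "slide": [0, 0, 0], "grip": 0}
  ],
  "newtons": 35
}}

```text
time: 28.25
ee_pos: [0.549, 0.329, 0.2255]
eef_rot: [-0.502, 0.823, -0.192, 0.184]
ft_force: [-5.1, 0.3, 2.1]
width: 0.0119
grip_force: 35.0
```

```bash
python3 - <<'E'
from h import *
rep('L')
E
```

```text
t 28.25 F ax,b,t 4.336999559233312 1.016624495034696 3.1877248312483153 M about ax -0.113 ang 167.7 w 0.0119 off [-0.0166 -0.0007  0.0024] j5-7 [1.0201 1.3086 1.3019]
```

{"api": "arm_command", "payload": {
  "steps": [
    {"rot": [4.48, -1.2, -7.71], "slide": [0, 0, 0], "grip": 0},
    {"rot": [4.48, -1.2, -7.71], "slide": [0, 0, 0], "grip": 0},
    {"rot": [4.48, -1.2, -7.71], "slide": [0, 0, 0], "grip": 0},
    {"rot": [4.48, -1.2, -7.71], "slide": [0, 0, 0], "grip": 0},
    {"rot": [4.48, -1.2, -7.71], "slide": [0, 0, 0], "grip": 0},
    {"rot": [4.48, -1.2, -7.71], "slide": [0, 0, 0], "grip": 0},
    {"rot": [2.49, -0.67, -4.29], "slide": [0, 0, 0], "grip": 0},
    {"rot": [0, 0, 0], "slide": [0, 0, 0], "grip": 0}
  ]
}}

```text
time: 29.25
ee_pos: [0.5478, 0.3312, 0.2245]
eef_rot: [-0.033, 0.963, -0.074, 0.255]
ft_force: [-3.1, 10.0, -7.3]
width: 0.0123
grip_force: 35.0
```

{"api": "arm_command", "payload": {
  "steps": [
    {"rot": [1.99, -0.53, -3.43], "slide": [0, 0, 0], "grip": 0},
    {"rot": [1.99, -0.53, -3.43], "slide": [0, 0, 0], "grip": 0},
    {"rot": [1.99, -0.53, -3.43], "slide": [0, 0, 0], "grip": 0},
    {"rot": [0, 0, 0], "slide": [0, 0, 0], "grip": 0},
    {"rot": [0, 0, 0], "slide": [0, 0, 0], "grip": 0},
    {"rot": [0, 0, 0], "slide": [0, 0, 0], "grip": 0},
    {"rot": [0, 0, 0], "slide": [0, 0, 0], "grip": 0},
    {"rot": [0, 0, 0], "slide": [0, 0, 0], "grip": 0}
  ]
}}

```text
time: 30.25
ee_pos: [0.5477, 0.3318, 0.2245]
eef_rot: [0.067, 0.962, -0.046, 0.262]
ft_force: [-1.1, 11.9, -9.0]
width: 0.012
grip_force: 35.0
```

```bash
python3 - <<'E'
from h import *
rep('L')
E
```

```text
t 30.25 F ax,b,t -5.514197086737856 -11.244980079160038 8.207010792190845 M about ax 0.395 ang 96.9 w 0.0120 off [-0.0165 -0.0031  0.0046] j5-7 [0.9214 1.2251 0.1068]
```

{"api": "arm_command", "payload": {
  "steps": [
    {"rot": [0, 0, 0], "slide": [0, 0, 0], "grip": 0.6},
    {"rot": [0, 0, 0], "slide": [0, 0, 0], "grip": 0.6},
    {"rot": [0, 0, 0], "slide": [0, 0, 0], "grip": 0.6},
    {"rot": [0, 0, 0], "slide": [0, 0, 0], "grip": 0.6},
    {"rot": [0, 0, 0], "slide": [-0.01, 0.0027, 0.0172], "grip": 0.8},
    {"rot": [0, 0, 0], "slide": [-0.015, 0.004, 0.0257], "grip": 1},
    {"rot": [0, 0, 0], "slide": [-0.015, 0.004, 0.0257], "grip": 1},
    {"rot": [0, 0, 0], "slide": [-0.015, 0.004, 0.0257], "grip": 1}
  ]
}}

```text
time: 31.25
ee_pos: [0.4931, 0.3442, 0.322]
eef_rot: [0.069, 0.961, -0.048, 0.263]
ft_force: [0.4, -0.3, -0.1]
width: 0.0828
grip_force: 0.0
```

{"api": "arm_command", "payload": {
  "steps": [
    {"rot": [0, 0, 0], "slide": [-0.015, 0, 0.03], "grip": 1},
    {"rot": [0, 0, 0], "slide": [-0.015, 0, 0.03], "grip": 1},
    {"rot": [0, 0, 0], "slide": [-0.02, -0.04, 0.01], "grip": 1},
    {"rot": [0, 0, 0], "slide": [-0.02, -0.04, 0], "grip": 1},
    {"rot": [0, 0, 0], "slide": [-0.02, -0.04, 0], "grip": 1},
    {"rot": [0, 0, 0], "slide": [0, -0.04, 0], "grip": 1},
    {"rot": [0, 0, 0], "slide": [0, -0.04, 0], "grip": 1},
    {"rot": [0, 0, 0], "slide": [0, 0, 0], "grip": 1}
  ]
}}

```text
time: 32.25
ee_pos: [0.4122, 0.1601, 0.3858]
eef_rot: [0.067, 0.962, -0.055, 0.258]
ft_force: [-0.0, 0.3, 1.3]
width: 0.087
grip_force: 0.0
```

```bash
python3 - <<'E'
from h import *
from bench import eyes
import cv2
st()
a=eyes.camera('scene')['pixels']
cv2.imwrite('pics/g4.png',cv2.resize(a[150:390,210:510],(750,600),interpolation=cv2.INTER_CUBIC)[:,:,::-1])
E
```

```text
t 32.25 p [0.4122 0.1601 0.3858] z [ 0.4895 -0.1397 -0.8607] y [ 0.1574  0.985  -0.0704] F [-0.021   0.3123  1.3147] M [0.3177 0.4196 0.0546] w 0.0870 0.0 q [ 0.1717 -0.4827 -0.6705  1.9045  0.0771  1.2333  0.9207]
```

View pics/g4.png

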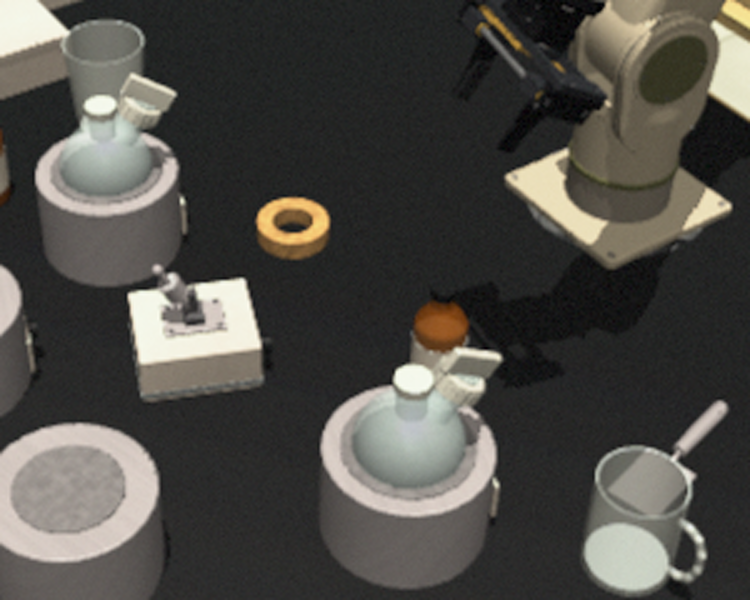

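Both T-bars, at (148,95) and (470,365), now stand about 80 degrees turned. The lever at (175,290) leans to the back with its collar down, everything is standing, and the arm is clear.

```bash
python3 -c "
from bench import order
print(order.close_job())"
```

```text
the job is handed in; nothing more can be done
None
```

The job is handed in (the hand-in returned no verdict): the lever is off with its collar down and locked, both caps were turned to their open stops (right one anticlockwise, left one clockwise), and the amber bottle, jug and beaker are still standing.

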